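# Bring the syringe pump's pusher up to the plunger

## Robot

A 6-joint arm with a two-finger parallel gripper is mounted at the origin on the work surface. World frame = base frame: x ahead of the robot, y to its left, z up, the work surface at z = 0. Lengths are in m, angles in degrees, forces in N, time in s.
With the tool pointing down it reaches from about 0.35 to 0.875 m from the base axis. Payload 4.2 kg.
Tool frame: the origin (TCP) lies between the finger pads; the fingertips stand 11 mm ahead of it and the grasp point (between the pads) lies 8 mm behind it; z points along the fingers, y is the direction in which the jaws open and shut (so a half turn about z gives the same grasp; the last joint's range is limited). The gripper opens to 87 mm and grips with 3 to 60 N. Pads are 19 mm wide; open, the fingers measure 117 mm over their backs; the gripper's body (75 mm by 190 mm) begins 51 mm behind the grasp point.
Start: joints at [-51.646, 22.042, 0.453, 0, -68.411, -14.817], TCP at [0.25, -0.573, 0.234] pointing down, gripper open.
Joint ranges: [-179.83, 179.83], [-69.29, 118.12], [-61.27, 80.66], [-181.25, 117.63], [-171.15, -9.14], [-177.46, 177.46]. Speed limits (degrees/s): [159.86, 159.86, 180, 180, 180, 180].

## Interface

Orientations are given as a 3x3 rotation matrix whose columns are the frame's x, y, z axes.
In Python, from station import sense, capture, get_calibration, finish_job, search_frame, cut_out gives the robot as it stands.
- The arm moves only by the tool arm_command, never from a script. Its argument "rows" is a list of rows, each an object with "fingers": the opening in per cent of the stroke, from 0 (shut) to 100 (fully open); "travel": the shift along the tool's x, y, z in cm, a list of three; "roll": the turn about the tool's z in degrees. A call has 1 to 10 rows; each row is the pose to reach, as a shift and turn from the pose commanded when the call began, along the tool's axes at that moment; what a row does not reach only later rows make up. A row lasts 1/10 s, in which the tool goes at most 50 mm and 8.59 degrees, less where a joint would pass 70% of its speed; a pose out of reach is approached as far as the arm can. A call with a gripper value outside its range is refused whole. The fingers move at their own pace and stop on an object; the grip force is fixed at half the most. Time passes only in rows, so rows that repeat a pose let the fingers close. It gives the time, the measured TCP pose, the force and the opening at its end, in the units of the state.
- sense(): the state, without advancing time (a new reading comes with each control period).
- capture(name): name is "side" or "top" or "wrist"; returns (picture, depth): 480x640x3 uint8, red, green, blue; 480x640 float32, m along the optical axis (not along the pixel's ray), 0 where there is no reading.
- get_calibration(name): a dict with "fov_y" (degrees; the focal length in pixels is half the picture's height over the tangent of half this angle, whatever the lens; pixels are square), "cx", "cy" (the principal point, pixels), "origin" and "attitude" of the camera in the world; the wrist camera has in their place "mount" (4x4, takes a point from camera to tool coordinates, whose origin is the TCP and whose axes are the flange's). Camera axes: x right, y down, z forward; pixel columns grow to the right and rows downward; lengths in m; the calibration is good to about 2 mm. A picture is of the moment at which its call begins: read the wrist's pose just before it. get_calibration takes no time and is no camera call.
- finish_job(): hands the job in, once; it reports no verdict.
Trained networks look in the newest picture that a camera, given by its name, has taken for a name from the list of things; names that differ only in an ending like _2 or _b are one class to them, and where a whole thing is asked for, a point or a joint stands for the part that bears it (a point fixed in the world has none). Each returns a list of dicts, best first, with "p" (0 to 1); they miss things now and then, are a little off and sometimes report something else, mostly with a low value. They report only what shows in the picture. A call takes as long as a camera call.
- search_frame(camera, label): "position" ([x, y, z] in m, in world coordinates, good to about 4 mm: the middle of the surface that is visible of it).
- cut_out(camera, label): "mask" (480x640 bool, what is visible of it).
The state is a dict: "time_s": time; "joints": joint angles; "joint_velocities": joint speeds; "effort": joint torques, N m; "tcp_pos": TCP position; "ee_rot": TCP orientation; "wrist_force": force on the tool from outside, world axes, zero at the start; "moment": the same for the moment, N m; "gripper_width": opening from 0.0 (shut) to 1.0 (fully open).
Only numpy, scipy, OpenCV 4.12 (cv2) and the standard library are available. Lean on these libraries where they do the work, as an engineer would, in place of code of your own. Each camera call takes 0.05 s, during which the arm holds its last target. There are 200 camera calls.

## Task

Get the syringe pump ready to run: push the red-knobbed release lever on the pusher block round, all the way out towards the pump's front, so that its cam is at the low point and the half nut is off the lead screw, and then push the block forward until it just rests against the syringe's plunger, without pushing the plunger in. Then push the lever all the way back so that the block is locked to the screw again. Nothing is to be picked up, and everything else stays where it stands.

Things in the scene. Friction and masses are not known exactly. Their poses are not given: they have to be found in the camera images.
- syringe_pump: fixed syringe pump, cream housing 180 x 350 x 95 mm high, display on its front. Origin at bench level under the lead screw; x from its front to its back, y = forward travel of the block towards the syringe (axis x = 0, z = 142 mm), z up. Rods and screw (top z = 123) run from the end plate (inner face y = -160, top z = 139) to the cradle (y = 38 on); above them the space behind the block is free
- pusher_back (a point): middle of the back face of the grey pusher block, at z = 155 mm (block 84 mm wide in the pump's x, 34 mm long in y, z = 106 to 168 mm). Pushed here towards the pump's +y the released block slides with about 5 N of friction; locked, it holds against about 20 N
- pusher_face (a point): the middle of the block's front face (aluminium plate), which meets the plunger; 34 mm ahead of pusher_back in the pump's y
- plunger_rest (a point): centre of the outer face of the plunger's white round thumb rest (24 mm wide), facing the block. The gap to close runs from pusher_face to here along the pump's y, 44 to 89 mm at the start. The plunger yields at about 9 N more and does not come back
- lever_axis (a point): point on the vertical axis of the release lever, on top of the block, at the height of the knob's middle (z = 194 mm). It moves with the block
- lever_knob (a point): middle of the red upright knob (16 mm in diameter, z = 181 to 207 mm) at the end of the lever, 52 mm from its axis. The arm lies at z = 177 to 183 mm; nothing else around the knob's path is higher than 177 mm. It turns at 1 to 4 N sideways on the knob
- release_lever (a joint): angle of the lever (rad): 0 = locked stop, it points back along the screw (the pump's -y), cam lobe on the half nut; grows clockwise seen from above to 1.65 = stop, it points out over the pump's front (the pump's -x), cam at its low point. The nut is off from about 0.9 on; let go of between 0.35 and 0.9 the lever may spring open. It starts at 0 to 0.15
- pusher_block (a joint): travel of the block along the pump's +y (m), 0 = at the back
- vial_a: small glass vial with a blue cap, 23 mm wide, 48 mm tall, standing on the pump's deck beside the syringe; origin under its centre
- vial_b: small glass vial with a blue cap, 23 mm wide, 48 mm tall, on the bench behind the pump; origin under its centre
- vial_c: small glass vial with a yellow cap, 23 mm wide, 48 mm tall, on the bench behind the pump; origin under its centre
- beaker: small glass beaker, 60 mm wide, 75 mm tall, on the bench behind the pump; origin under its centre
- reagent_bottle: amber bottle with a white cap, 72 mm wide, 160 mm tall, on the bench beyond the syringe's end of the pump; origin under its centre
- spare_syringe: spare syringe lying on the bench in front of the pump, 145 mm long, 24 mm high; origin under its middle
- spatula: small steel laboratory spatula, 167 mm long, 12 mm wide, 5 mm high, lying on the bench beyond the pump's end-plate end; origin under its middle

How it is judged:
By the outcome, as a careful person would: the job done as asked, in the order asked, and still so for the second after the job is handed in, with the robot touching nothing.
It also fails if it takes over 61 s, if anything falls off the work surface, if the arm or the gripper's body presses on something with over 40 N, if the wrist force passes 120 N, or if a joint passes its speed limit or range.

## Working session

There is one attempt and no reset: what is moved stays moved. The work goes in short steps, Python scripts to look and compute and a tool call to move; the robot and the scene stay as the last step left them, time stands still between calls to the robot, and variables do not carry over. Pictures are saved under pics/ and viewed, about 8 in all and at most 12, crops included, and the job is handed in when it is done.

Besides the shell and the picture viewer there is one more tool, called after "Request:" as a command line: name --argument value ..., lists and objects as JSON in quotes. arm_command: Moves the arm, as the interface text tells. Its arguments: {"type":"object","properties":{"rows":{"type":"array","items":{"type":"object","properties":{"fingers":{"type":"number"},"travel":{"type":"array","items":{"type":"number"}},"roll":{"type":"number"}}}}},"required":["rows"]}

```bash
mkdir -p pics
cat > h.py <<'E'
import numpy as np, cv2
from station import *
def save(n,f):
    p,d=capture(n); cv2.imwrite('pics/'+f,p[:,:,::-1]); return p,d
def cam(n):
    c=get_calibration(n); f=240/np.tan(np.radians(c['fov_y'])/2)
    if 'mount' in c:
        s=sense(); T=np.eye(4);T[:3,:3]=s['ee_rot'];T[:3,3]=s['tcp_pos']; T=T@np.array(c['mount'])
    else:
        T=np.eye(4);T[:3,:3]=c['attitude'];T[:3,3]=c['origin']
    return c,f,T
def cloud(n,d,mask=None):
    c,f,T=cam(n); v,u=np.mgrid[:480,:640]; m=d>0
    if mask is not None: m&=mask
    P=np.c_[(u[m]-c['cx'])/f*d[m],(v[m]-c['cy'])/f*d[m],d[m]]
    return P@T[:3,:3].T+T[:3,3]
E
python3 - <<'E'
from h import *
s=sense(); print(s)
for n in('top','side'):
    save(n,n+'0.png')
    for l in('syringe_pump','pusher_back','pusher_face','plunger_rest','lever_axis','lever_knob','vial_a','reagent_bottle'):
        print(n,l,[(np.round(r['position'],4),round(r['p'],2)) for r in search_frame(n,l)[:2]])
print(get_calibration('top'),get_calibration('side'))
E
```

```text
{'time_s': 0.0, 'joints': array([-5.16465061e+01,  2.20903867e+01,  3.80307968e-01, -2.96624786e-02,
       -6.84111120e+01, -1.48145124e+01]), 'joint_velocities': array([-0.00227746,  0.07186862, -0.11096399,  0.0567064 ,  0.03086198,
       -0.0415373 ]), 'effort': array([ 2.94699230e-04, -3.90667641e+01,  1.87401670e+01,  4.21954751e+00,
        1.09990223e-02, -2.01353300e-04]), 'tcp_pos': array([ 0.24937874, -0.57246307,  0.23246539]), 'ee_rot': array([[-9.16864798e-01, -3.99196779e-01, -9.34958085e-04],
       [-3.99197867e-01,  9.16862712e-01,  1.95738729e-03],
       [ 7.58455018e-05,  2.16789278e-03, -9.99997647e-01]]), 'wrist_force': array([-0.77680988, -0.42090704,  0.67363281]), 'moment': array([-0.00726836,  0.02704033,  0.03286021]), 'gripper_width': 1.0016481865614657}
top syringe_pump [(array([0.5711, 0.0502, 0.0937]), 0.74)]
top pusher_back [(array([ 0.5952, -0.0263,  0.1723]), 0.74), (array([0.4606, 0.1506, 0.1428]), 0.43)]
top pusher_face [(array([ 0.5933, -0.0277,  0.1684]), 0.64), (array([0.4613, 0.1538, 0.1428]), 0.29)]
top plunger_rest [(array([0.5583, 0.081 , 
[... 707 characters left out ...]
75]), 0.63), (array([0.6812, 0.128 , 0.0314]), 0.59)]
side reagent_bottle [(array([0.5213, 0.3122, 0.1076]), 0.6)]
{'fov_y': 52.40861993489196, 'cx': 318.4999862577509, 'cy': 234.28059275480652, 'origin': array([0.53588665, 0.05955261, 1.07345849]), 'attitude': array([[-0.01955034, -0.99820051,  0.05668799],
       [-0.99976769,  0.0200327 ,  0.00795326],
       [-0.00907456, -0.05651933, -0.99836026]])} {'fov_y': 57.94764304271797, 'cx': 320.8867899634148, 'cy': 250.24316228519592, 'origin': array([0.22970282, 0.45635579, 0.6974051 ]), 'attitude': array([[-0.76110072, -0.46721897,  0.44992458],
       [-0.64840657,  0.56639366, -0.50869159],
       [-0.01716407, -0.67889959, -0.73403048]])}
```

View pics/top0.png

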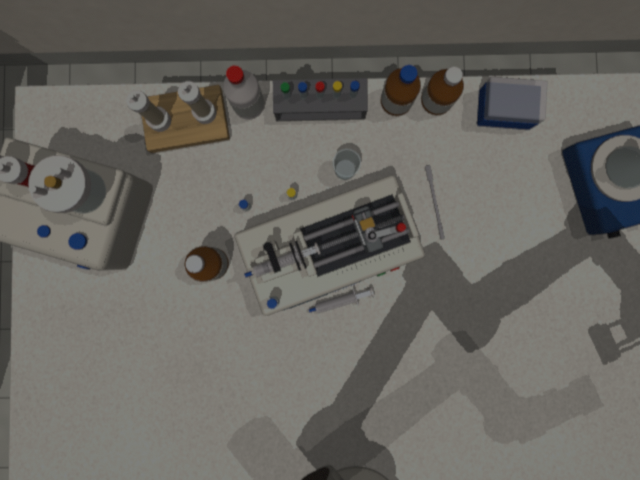

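View pics/side0.png

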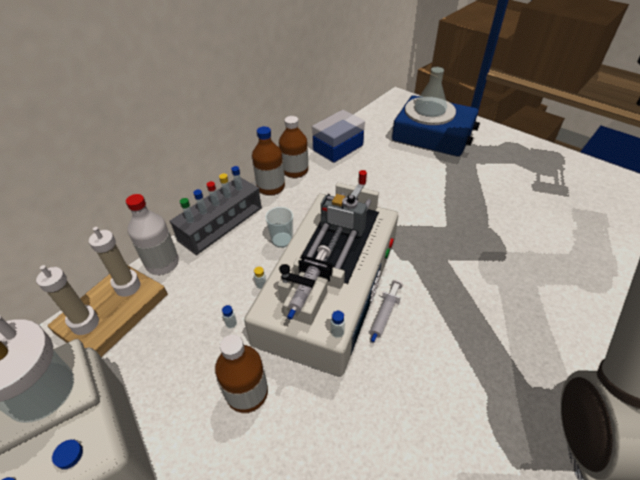

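Run:
```python
from h import *
p,d=capture('top')
P=cloud('top',d)
# pump housing top z~0.095
def rect(m,t):
    Q=P[m]; r=cv2.minAreaRect(Q[:,:2].astype(np.float32)); print(t,len(Q),r[0],r[1],r[2],Q.mean(0))
box=(abs(P[:,0]-.57)<.2)&(abs(P[:,1]-.05)<.3)
rect(box&(abs(P[:,2]-.168)<.004),'blocktop')
rect(box&(abs(P[:,2]-.139)<.003)&(P[:,1]<-.02),'endplate')
rect(box&(P[:,2]>.195),'knobtop')
rect(box&(abs(P[:,2]-.18)<.005),'lever')
rect(box&(abs(P[:,2]-.095)<.004),'deck')
```

```text
blocktop 438 (0.5537104606628418, 0.12065359950065613) (0.08401483297348022, 0.3370053470134735) 15.976791381835938 [ 0.5944725  -0.01998014  0.16688967]
endplate 217 (0.6154659986495972, -0.06480584293603897) (0.08726970851421356, 0.10453079640865326) 10.81194019317627 [ 0.62233607 -0.10488725  0.13785836]
knobtop 65 (0.5952361822128296, -0.08078689873218536) (0.01417127437889576, 0.014729910530149937) 81.06790924072266 [ 0.59504765 -0.08040173  0.20518005]
lever 285 (0.5932368040084839, 0.04642029106616974) (0.05340561643242836, 0.2492547631263733) 4.302542209625244 [ 0.58911782 -0.02158362  0.17908781]
deck 9769 (0.5512892603874207, 0.09968730807304382) (0.17744675278663635, 0.4589212238788605) 19.378461837768555 [0.56852272 0.05062254 0.09431298]
```

Top view: the pump lies with the syringe to the left (+y world). The red knob is at (401,228), the block at about (370,232), the thumb rest at about (315,248), and the buttons (front) face the robot. Next I fit the pose precisely.

Run:
```python
from h import *
p,d=save('top','t1.png')
P=cloud('top',d)
c,f,T=cam('top')
v,u=np.mgrid[:480,:640]; m=d>0
F=np.full((480,640,3),np.nan); F[m]=P
mk=cut_out('top','syringe_pump'); M=mk[0]['mask']; 
reg=(F[...,2]>.085)&(F[...,2]<.2)&(abs(F[...,0]-.57)<.2)&(abs(F[...,1]-.06)<.25)
n,l,st,ce=cv2.connectedComponentsWithStats(reg.astype(np.uint8)); k=l[235,365]; k=k or 1+np.argmax(st[1:,4])
D=F[(l==k)&(F[...,2]<.1)]
r=cv2.minAreaRect(D[:,:2].astype(np.float32)); print('deck',r, len(D))
a=np.radians(r[2]); 
b=cv2.boxPoints(r);print(b)
e=[b[1]-b[0],b[2]-b[1]]; e=max(e,key=np.linalg.norm); ey=e/np.linalg.norm(e); ey*=np.sign(ey[1]); ex=np.array([ey[1],-ey[0]])
print('ey',ey,'yaw',np.degrees(np.arctan2(-ey[0],ey[1])))
c0=np.array(r[0])
L=np.stack([(F[...,:2]-c0)@ex,(F[...,:2]-c0)@ey,F[...,2]],-1)
def st(m,t):
    Q=L[m]; 
    if len(Q): print(t,len(Q),'x',np.round(np.percentile(Q[:,0],[1,50,99]),4),'y',np.round(np.percentile(Q[:,1],[1,50,99]),4),'z',np.round(np.median(Q[:,2]),4))
loc=(abs(L[...,0])<.1)&(abs(L[...,1])<.19)
st(loc&(abs(L[...,2]-.168)<.004),'block')
st(loc&(L[...,2]>.197),'knob')
st(loc&(abs(L[...,2]-.139)<.003)&(L[...,1]<-.1),'endplate')
st(loc&(abs(L[...,2]-.18)<.005),'lever')
st(loc&(L[...,2]>.125)&(L[...,2]<.16)&(L[...,1]>-.06),'syringe')
for lab in('plunger_rest','lever_axis','lever_knob','pusher_back','vial_a'):
    for q in cut_out('top',lab)[:1]: st(q['mask'],lab)
cv2.imwrite('pics/c.png',cv2.resize(p[180:310,230:430,::-1],(800,520),interpolation=cv2.INTER_CUBIC))
```

```text
deck ((0.5696741342544556, 0.046566516160964966), (0.18094797432422638, 0.34961792826652527), 19.236112594604492) 10606
[[ 0.42665854  0.181808  ]
 [ 0.54184425 -0.1482904 ]
 [ 0.71268976 -0.08867496]
 [ 0.597504    0.24142343]]
ey [-0.32946166  0.9441689 ] yaw 19.236105
block 424 x [-0.0401  0.0019  0.0414] y [-0.0915 -0.0725 -0.0582] z 0.1669
knob 65 x [-0.0249 -0.018  -0.0108] y [-0.1358 -0.1281 -0.1213] z 0.2055
endplate 208 x [-0.0421 -0.0014  0.0434] y [-0.1662 -0.1608 -0.155 ] z 0.1379
lever 283 x [-0.0232 -0.0116  0.0399] y [-0.1225 -0.0854  0.1164] z 0.1793
syringe 1882 x [-0.073  -0.0008  0.0423] y [-0.0581  0.092   0.1657] z 0.1421
plunger_rest 86 x [nan nan nan] y [nan nan nan] z nan
lever_axis 323 x [nan nan nan] y [nan nan nan] z nan
lever_knob 389 x [nan nan nan] y [nan nan nan] z nan
pusher_back 1048 x [nan nan nan] y [nan nan nan] z nan
vial_a 106 x [nan nan nan] y [nan nan nan] z nan
```

View pics/c.png

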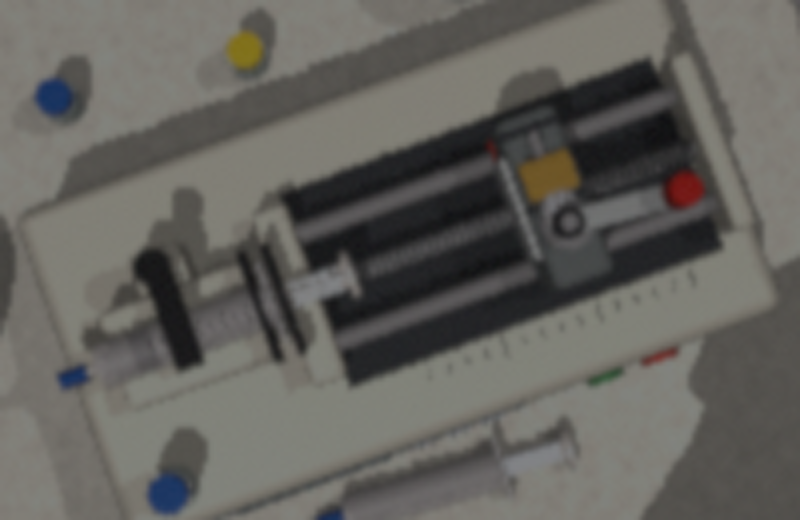

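Crop: axis screw at (568,220), knob at (685,188), thumb rest face at about (354,272), block's aluminium plate on the left of the block. Everything matches the description. Next are the axis and plunger positions.

```bash
cat >> h.py <<'E'
EY=np.array([-np.sin(np.radians(19.24)),np.cos(np.radians(19.24))]); EX=np.array([EY[1],-EY[0]])
C0=np.array([0.56967,0.04657])+0.0005*EX
def loc(p): p=np.asarray(p)[...,:2]-C0; return np.stack([p@EX,p@EY],-1)
def pix(n,u,v,z):
    c,f,T=cam(n); r=T[:3,:3]@np.array([(u-c['cx'])/f,(v-c['cy'])/f,1]); return T[:3,3]+r*(z-T[2,3])/r[2]
def tool(p):  # world pt -> tool cm from current pose
    s=sense(); return np.round(100*s['ee_rot'].T@(np.asarray(p)-s['tcp_pos']),2)
E
python3 - <<'E'
from h import *
for t,u,v,z in(('axis',568,220,.185),('knob',685,188,.207),('rest',354,272,.142),('block plate back? face L',510,160,.168),('faceR',540,258,.168)):
    w=pix('top',230+u/4-.4,180+v/4-.4,z); print(t,w.round(4),loc(w).round(4))
p,d=capture('top');P=cloud('top',d);l=loc(P)
m=(abs(l[:,0])<.013)&(l[:,1]>-.03)&(l[:,1]<.06)&(P[:,2]>.128)
for y in np.arange(-.02,.06,.003):
    q=m&(abs(l[:,1]-y)<.0015)
    if q.sum():print(round(y,4),q.sum(),P[q,2].max().round(3),l[q,0].min().round(3),l[q,0].max().round(3))
s=sense()
E
```

```text
axis [ 0.5838 -0.0301  0.185 ] [-0.0124 -0.0771]
knob [ 0.5958 -0.0803  0.207 ] [-0.0176 -0.1284]
rest [0.5633 0.0682 0.142 ] [0.0006 0.0226]
block plate back? face L [ 0.6132 -0.0056  0.168 ] [ 0.0234 -0.0636]
faceR [ 0.5673 -0.0184  0.168 ] [-0.0241 -0.0606]
0.022 3 0.154 -0.006 0.01
0.025 19 0.154 -0.011 0.011
0.028 13 0.152 -0.011 0.012
0.031 9 0.149 -0.005 0.005
0.034 10 0.146 -0.006 0.006
0.037 10 0.15 -0.005 0.005
0.04 9 0.149 -0.005 0.006
0.043 11 0.15 -0.011 0.006
0.046 13 0.147 -0.012 0.004
0.049 17 0.149 -0.013 0.012
0.052 16 0.148 -0.009 0.011
0.055 15 0.148 -0.013 0.013
0.058 26 0.157 -0.012 0.013
```

```bash
cat >> h.py <<'E'
AX=np.array([-.0124,-.077])
def wl(l,z): return np.r_[C0+l[0]*EX+l[1]*EY,z]
def knob(th,z,ax=AX,r=.052): return wl(ax+r*np.array([-np.sin(th),-np.cos(th)]),z)
def rollto(th):
    s=sense();R=s['ee_rot']; t=-np.cos(th)*EX+np.sin(th)*EY
    return np.degrees(np.arctan2(*(R.T@np.r_[t,0])[[0,1]]))*-1
E
python3 - <<'E'
from h import *
print(tool(knob(.1,.25)),tool(knob(.1,.201)),rollto(.1))
E
```

```text
[-51.42  31.31  -1.65] [-51.42  31.31   3.25] -79.97144004151943
```

Request:
arm_command --rows '[{"fingers": 40,"travel": [-4,2.4,-1.6],"roll": -7},{"fingers": 40,"travel": [-8,4.9,-1.6],"roll": -14},{"fingers": 40,"travel": [-12.5,7.6,-1.6],"roll": -21},{"fingers": 40,"travel": [-17,10.4,-1.6],"roll": -28},{"fingers": 40,"travel": [-21.5,13.1,-1.6],"roll": -36},{"fingers": 40,"travel": [-26,15.8,-1.6],"roll": -44},{"fingers": 40,"travel": [-30,18.3,-1.6],"roll": -52},{"fingers": 40,"travel": [-34,20.7,-1.6],"roll": -60},{"fingers": 40,"travel": [-38,23.1,-1.6],"roll": -68},{"fingers": 40,"travel": [-42,25.6,-1.6],"roll": -76}]'

```text
time_s: 2.35
tcp_pos: [0.5334, -0.1686, 0.2499]
ee_rot: [[0.172, -0.985, 0.001], [-0.985, -0.172, -0.0], [0.0, -0.001, -1.0]]
wrist_force: [0.4, -1.8, -0.2]
gripper_width: 0.405
```

Run:
```python
from h import *
s=sense();print(s['joints'].round(1),s['tcp_pos'],tool(knob(.1,.25)),tool(knob(.1,.201)),rollto(.1))
```

```text
[ -0.9  15.   -7.5   0.  -67.5  10.8] [ 0.53344569 -0.16857809  0.24992878] [-7.59 -7.67 -0.  ] [-7.59 -7.67  4.9 ] -3.611965227651462
```

Request:
arm_command --rows '[{"fingers": 40,"travel": [-2.5,-2.5,0],"roll": -3.5},{"fingers": 40,"travel": [-5,-5,0],"roll": -3.5},{"fingers": 40,"travel": [-7.5,-7.6,0],"roll": -3.5},{"fingers": 40,"travel": [-7.5,-7.6,0],"roll": -3.5},{"fingers": 40,"travel": [-7.5,-7.6,0],"roll": -3.5}]'

```text
time_s: 2.85
tcp_pos: [0.595, -0.0834, 0.2491]
ee_rot: [[0.227, -0.974, -0.001], [-0.974, -0.227, -0.0], [-0.0, 0.001, -1.0]]
wrist_force: [-0.2, 0.2, -0.7]
gripper_width: 0.402
```

Run:
```python
from h import *
p,d=save('wrist','w1.png')
s=sense();print(s['joints'].round(1),s['tcp_pos'],s['wrist_force'].round(1),tool(knob(.1,.25)),tool(knob(.1,.201)),rollto(.1))
for l in ('lever_knob','lever_axis','plunger_rest','pusher_back'):
    for r in search_frame('wrist',l)[:2]: print(l,r['position'].round(4) if hasattr(r['position'],'round') else r['position'],r['p'],loc(r['position']).round(4))
```

```text
[  7.4  19.1  -1.7   0.  -69.3   5.7] [ 0.59458598 -0.08416063  0.24936398] [ 0.4 -0.   1.1] [-0.31 -0.21 -0.06] [-0.31 -0.22  4.84] -0.46442646726458553
lever_knob [0.5991, -0.0842, 0.2025] 0.77 [-0.0158 -0.1332]
lever_axis [0.5969, -0.0797, 0.2027] 0.73 [-0.0164 -0.1282]
pusher_back [0.5963, -0.0499, 0.1656] 0.65 [-0.0071 -0.0999]
```

View pics/w1.png

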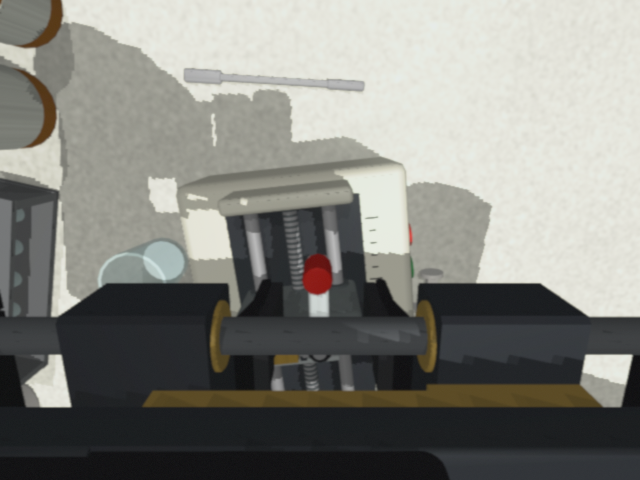

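The wrist view shows the knob (317,275) centred between the two fingertips (about 265 and 380). I go down over it.

Request:
arm_command --rows '[{"fingers": 40,"travel": [-0.2,-0.2,1.5],"roll": 0},{"fingers": 40,"travel": [-0.2,-0.2,3.0],"roll": 0},{"fingers": 40,"travel": [-0.2,-0.2,4.0],"roll": 0},{"fingers": 40,"travel": [-0.2,-0.2,4.8],"roll": 0},{"fingers": 40,"travel": [-0.2,-0.2,4.8],"roll": 0}]'

```text
time_s: 3.6
tcp_pos: [0.5957, -0.0819, 0.2005]
ee_rot: [[0.225, -0.974, -0.002], [-0.974, -0.225, -0.0], [-0.0, 0.002, -1.0]]
wrist_force: [-0.9, -0.2, -0.1]
gripper_width: 0.398
```

Request:
arm_command --rows '[{"fingers": 40,"travel": [-0.03,0.54,0],"roll": 6},{"fingers": 40,"travel": [-0.11,1.08,0],"roll": 12},{"fingers": 40,"travel": [-0.25,1.61,0],"roll": 18},{"fingers": 40,"travel": [-0.45,2.12,0],"roll": 24},{"fingers": 40,"travel": [-0.7,2.6,0],"roll": 30}]'

```text
time_s: 4.1
tcp_pos: [0.5722, -0.0808, 0.2024]
ee_rot: [[-0.296, -0.955, 0.007], [-0.955, 0.296, -0.0], [-0.002, -0.007, -1.0]]
wrist_force: [4.7, -3.1, -4.3]
gripper_width: 0.4
```

Run:
```python
from h import *
s=sense();print(loc(s['tcp_pos']),s['tcp_pos'][2],s['wrist_force'].round(1),s['moment'].round(2),tool(knob(.1+np.radians(30),.201)),rollto(.1+np.radians(30)))
p,d=capture('top');P=cloud('top',d)
for n in('top','side'):
    if n=='side': capture(n)
    for r in search_frame(n,'lever_knob')[:2]: print(n,r['position'],r['p'],loc(r['position']).round(4))
save('side','s2.png')
```

```text
[-0.04005322 -0.12107025] 0.2024351601426303 [ 4.7 -3.1 -4.3] [-0.62 -1.55  0.  ] [0.01 0.33 0.14] -0.7047530591844062
side [0.5792, -0.0509, 0.1843] 0.93 [-0.0236 -0.0952]
```

Request:
arm_command --rows '[{"fingers": 40,"travel": [-0.03,0.54,0],"roll": 6},{"fingers": 40,"travel": [-0.11,1.08,0],"roll": 12},{"fingers": 40,"travel": [-0.25,1.61,0],"roll": 18},{"fingers": 40,"travel": [-0.45,2.12,0],"roll": 24},{"fingers": 40,"travel": [-0.7,2.6,0],"roll": 30},{"fingers": 40,"travel": [-0.99,3.06,0],"roll": 36},{"fingers": 40,"travel": [-1.34,3.48,0],"roll": 42},{"fingers": 40,"travel": [-1.72,3.86,0],"roll": 48},{"fingers": 40,"travel": [-2.14,4.21,0],"roll": 54},{"fingers": 40,"travel": [-2.14,4.21,0],"roll": 54}]'

```text
time_s: 5.35
tcp_pos: [0.5352, -0.0475, 0.2019]
ee_rot: [[-0.945, -0.328, -0.0], [-0.328, 0.945, 0.0], [0.0, 0.0, -1.0]]
wrist_force: [-0.1, -0.3, -0.9]
gripper_width: 0.402
```

Run:
```python
from h import *
s=sense();th=.1+np.radians(84);print(loc(s['tcp_pos']),s['tcp_pos'][2],s['wrist_force'].round(1),s['moment'].round(2),tool(knob(th,.201)),rollto(th),s['joints'].round(0))
p,d=save('side','s3.png')
for r in search_frame('side','lever_knob')[:2]: print(r['position'],r['p'],loc(r['position']).round(4))
cv2.imwrite('pics/s3c.png',cv2.resize(p[130:330,230:450,::-1],(660,600),interpolation=cv2.INTER_CUBIC))
```

```text
[-0.06405549 -0.07742465] 0.20186559473266638 [-0.1 -0.3 -0.9] [0.04 0.03 0.02] [0.03 0.02 0.09] -0.3723097407404384 [ 12.  15. -15.  -0. -60. -83.]
[0.5769, -0.0311, 0.1808] 0.52 [-0.0193 -0.0757]
```

View pics/s3c.png

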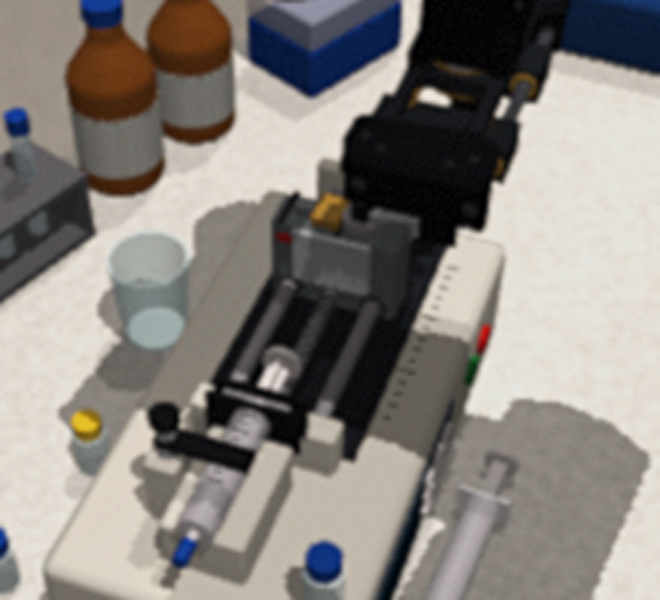

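The lever and knob are hidden behind the fingers, and no contact force shows now, so it may have sprung ahead. I go on gently to the stop.

Request:
arm_command --rows '[{"fingers": 40,"travel": [0,0.2,0],"roll": 2},{"fingers": 40,"travel": [-0.01,0.36,0],"roll": 4},{"fingers": 40,"travel": [-0.03,0.5,0],"roll": 5.5},{"fingers": 40,"travel": [-0.03,0.5,0],"roll": 5.5}]'

```text
time_s: 5.85
tcp_pos: [0.5341, -0.0432, 0.2016]
ee_rot: [[-0.972, -0.235, -0.0], [-0.235, 0.972, -0.0], [0.0, -0.0, -1.0]]
wrist_force: [-0.4, -1.0, -0.2]
gripper_width: 0.4
```

Request:
arm_command --rows '[{"fingers": 40,"travel": [0,0.15,0],"roll": 2},{"fingers": 40,"travel": [-0.01,0.3,0],"roll": 3.5},{"fingers": 40,"travel": [-0.01,0.3,0],"roll": 3.5}]'

```text
time_s: 6.15
tcp_pos: [0.5335, -0.0401, 0.2016]
ee_rot: [[-0.985, -0.175, -0.0], [-0.175, 0.985, -0.0], [0.0, 0.0, -1.0]]
wrist_force: [-0.0, -0.3, 0.3]
gripper_width: 0.401
```

Request:
arm_command --rows '[{"fingers": 40,"travel": [0,0.15,0],"roll": 1.5},{"fingers": 40,"travel": [0,0.3,0],"roll": 3},{"fingers": 40,"travel": [0,0.3,0],"roll": 3}]'

```text
time_s: 6.45
tcp_pos: [0.5329, -0.037, 0.2015]
ee_rot: [[-0.993, -0.122, -0.0], [-0.122, 0.993, 0.0], [0.0, 0.0, -1.0]]
wrist_force: [-0.8, -1.1, 0.5]
gripper_width: 0.402
```

Request:
arm_command --rows '[{"fingers": 40,"travel": [0,0.15,0],"roll": 1.5},{"fingers": 40,"travel": [0,0.3,0],"roll": 3},{"fingers": 40,"travel": [0,0.3,0],"roll": 3}]'

```text
time_s: 6.75
tcp_pos: [0.5326, -0.0342, 0.2015]
ee_rot: [[-0.998, -0.07, -0.0], [-0.07, 0.998, -0.0], [0.0, -0.0, -1.0]]
wrist_force: [0.2, -1.4, 0.5]
gripper_width: 0.4
```

Run:
```python
from h import *
s=sense();print(loc(s['tcp_pos']),s['tcp_pos'][2],s['wrist_force'].round(1))
p,d=save('wrist','w4.png')
for r in search_frame('wrist','lever_knob')[:2]: print(r['position'],r['p'],loc(r['position']).round(4))
```

```text
[-0.06213919 -0.06398702] 0.2015181103985885 [ 0.2 -1.4  0.5]
[0.5725, -0.0412, 0.1888] 0.68 [-0.0268 -0.0838]
```

View pics/w4.png

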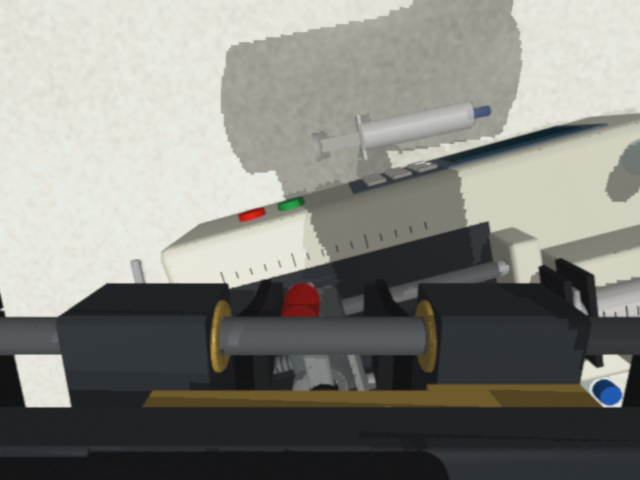

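The wrist view shows the knob (302,300) touching the left (pushing) finger, with the lever pointing out to the front. I press on until the stop force shows.

Request:
arm_command --rows '[{"fingers": 40,"travel": [0,0.15,0],"roll": 0},{"fingers": 40,"travel": [0,0.3,0],"roll": 0},{"fingers": 40,"travel": [0,0.3,0],"roll": 0}]'

```text
time_s: 7.15
tcp_pos: [0.5319, -0.032, 0.2015]
ee_rot: [[-0.998, -0.07, -0.002], [-0.07, 0.998, -0.002], [0.002, -0.001, -1.0]]
wrist_force: [-1.5, -5.3, 0.1]
gripper_width: 0.404
```

Request:
arm_command --rows '[{"fingers": 40,"travel": [0,0.1,0],"roll": 0},{"fingers": 40,"travel": [0,0.2,0],"roll": 0},{"fingers": 40,"travel": [0,0.2,0],"roll": 0}]'

```text
time_s: 7.45
tcp_pos: [0.5313, -0.0302, 0.2015]
ee_rot: [[-0.998, -0.07, -0.003], [-0.07, 0.998, -0.002], [0.003, -0.002, -1.0]]
wrist_force: [-1.0, -4.9, 1.4]
gripper_width: 0.401
```

Request:
arm_command --rows '[{"fingers": 40,"travel": [0,-0.3,0],"roll": 0},{"fingers": 40,"travel": [0,-0.6,0],"roll": 0},{"fingers": 40,"travel": [0,-0.6,-2],"roll": 0},{"fingers": 40,"travel": [0,-0.6,-4.5],"roll": 0},{"fingers": 40,"travel": [-2,-3,-6],"roll": -8},{"fingers": 40,"travel": [-4,-6,-6],"roll": -16},{"fingers": 0,"travel": [-4,-8,-6],"roll": -24},{"fingers": 0,"travel": [-4,-8,-6],"roll": -32}]'

```text
time_s: 8.25
tcp_pos: [0.5787, -0.1078, 0.261]
ee_rot: [[-0.807, -0.591, 0.0], [-0.591, 0.807, 0.001], [-0.001, 0.0, -1.0]]
wrist_force: [0.9, 0.1, -0.8]
gripper_width: 0.289
```

Run:
```python
from h import *
s=sense();print(loc(s['tcp_pos']),s['tcp_pos'][2],s['wrist_force'].round(1))
for n in('wrist','side','top'):
    p,d=save(n,n+'5.png');P=cloud(n,d);l=loc(P)
    box=(abs(l[:,0])<.11)&(l[:,1]<.02)&(l[:,1]>-.15)
    for t,a,b in(('block',.164,.171),('knob',.19,.209),('arm',.178,.186)):
        q=box&(P[:,2]>a)&(P[:,2]<b)
        if q.sum()>5: print(n,t,q.sum(),np.percentile(l[q],[2,50,98],axis=0).round(4).T.tolist())
    for r in search_frame(n,'lever_knob')[:1]: print(r['position'],r['p'],loc(r['position']).round(4))
    if n=='side': cv2.imwrite('pics/s5c.png',cv2.resize(p[130:330,230:450,::-1],(660,600),interpolation=cv2.INTER_CUBIC))
```

```text
[-0.04287198 -0.14871126] 0.2610148497217363 [ 0.9  0.1 -0.8]
wrist block 15 [[-0.0394, -0.0387, -0.0373], [-0.0866, -0.0838, -0.0816]]
wrist knob 828 [[-0.0708, -0.0653, -0.058], [-0.0762, -0.0721, -0.0622]]
wrist arm 255 [[-0.0705, -0.0535, -0.0482], [-0.0758, -0.0733, -0.0662]]
[0.5352, -0.0451, 0.2066] 0.83 [-0.0633 -0.0752]
side block 334 [[-0.0375, 0.0026, 0.0434], [-0.0839, -0.0612, -0.0538]]
side knob 106 [[-0.0699, -0.0628, -0.0117], [-0.076, -0.0644, -0.0609]]
side arm 187 [[-0.0654, -0.0324, 0.0149], [-0.0773, -0.0674, -0.0612]]
[0.5539, -0.0351, 0.1836] 0.78 [-0.0423 -0.0719]
```

View pics/s5c.png

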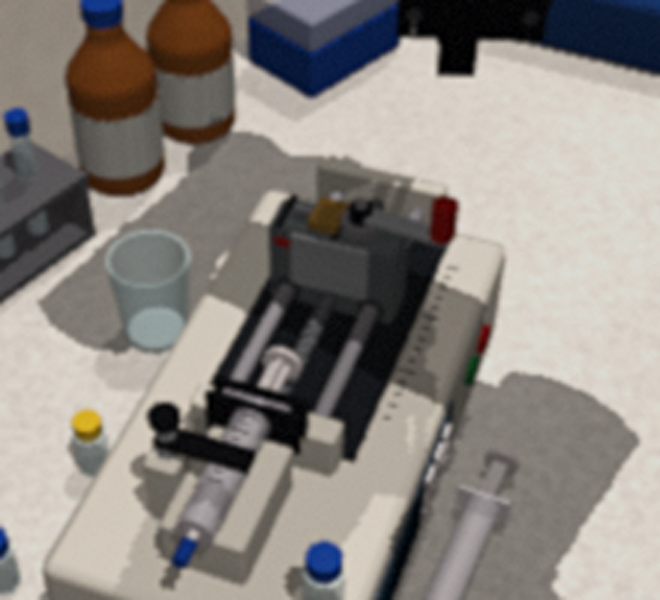

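Side crop: the knob (443,220) sticks out over the pump's front, with the arm at a right angle to the screw. Its measured angle is about 1.67, which is the stop. The block has crept about 4 mm, so it is free. Next I go behind the block.

Run:
```python
from h import *
print(tool(wl((0,-.125),.24)),tool(wl((0,-.125),.158)),rollto(0))
```

```text
[-4.72  0.82  2.17] [-4.72  0.82 10.37] -73.27309691899727
```

Request:
arm_command --rows '[{"fingers": 0,"travel": [-1,0.2,1],"roll": -8.2},{"fingers": 0,"travel": [-2,0.4,2],"roll": -16.4},{"fingers": 0,"travel": [-3,0.6,2],"roll": -24.6},{"fingers": 0,"travel": [-4,0.8,2],"roll": -32.8},{"fingers": 0,"travel": [-4.7,0.8,2],"roll": -41},{"fingers": 0,"travel": [-4.7,0.8,2],"roll": -49.2},{"fingers": 0,"travel": [-4.7,0.8,2],"roll": -57.4},{"fingers": 0,"travel": [-4.7,0.8,2],"roll": -65.6},{"fingers": 0,"travel": [-4.7,0.8,2],"roll": -73.3},{"fingers": 0,"travel": [-4.7,0.8,2],"roll": -73.3}]'

```text
time_s: 9.55
tcp_pos: [0.6112, -0.0715, 0.2417]
ee_rot: [[0.331, -0.944, 0.0], [-0.944, -0.331, 0.0], [-0.0, -0.0, -1.0]]
wrist_force: [-0.3, 0.4, -0.9]
gripper_width: 0.004
```

Run:
```python
from h import *
s=sense();print(loc(s['tcp_pos']),s['gripper_width'],s['wrist_force'].round(1),tool(wl((0,-.125),.158)),rollto(0))
p,d=capture('top');P=cloud('top',d);l=loc(P)
for t,a,b,y0,y1 in(('block',.164,.171,-.13,0),('endplate',.135,.142,-.2,-.13)):
    q=(abs(l[:,0])<.05)&(l[:,1]<y1)&(l[:,1]>y0)&(P[:,2]>a)&(P[:,2]<b)
    print(t,q.sum(),np.percentile(l[q],[1,50,99],axis=0).round(4).T.tolist() if q.sum() else 0)
```

```text
[-0.00021686 -0.12510426] 0.004053244576834851 [-0.3  0.4 -0.9] [-0.01 -0.02  8.37] 0.06954317752554075
block 78 [[-0.0408, -0.0313, -0.021], [-0.0862, -0.0655, -0.0561]]
endplate 11 [[-0.0442, -0.0424, -0.0395], [-0.1655, -0.1595, -0.1553]]
```

Request:
arm_command --rows '[{"fingers": 0,"travel": [0,0,2],"roll": 0},{"fingers": 0,"travel": [0,0,4],"roll": 0},{"fingers": 0,"travel": [0,0,6],"roll": 0},{"fingers": 0,"travel": [0,0,7.4],"roll": 0},{"fingers": 0,"travel": [0,0,8.4],"roll": 0},{"fingers": 0,"travel": [-0.5,0,8.4],"roll": 0},{"fingers": 0,"travel": [-1.2,0,8.4],"roll": 0},{"fingers": 0,"travel": [-2,0,8.4],"roll": 0},{"fingers": 0,"travel": [-2,0,8.4],"roll": 0}]'

```text
time_s: 10.5
tcp_pos: [0.6047, -0.052, 0.1586]
ee_rot: [[0.332, -0.943, 0.002], [-0.943, -0.332, 0.0], [0.0, -0.002, -1.0]]
wrist_force: [-0.0, 0.1, -0.0]
gripper_width: 0.005
```

Request:
arm_command --rows '[{"fingers": 0,"travel": [-0.2,0,0],"roll": 0},{"fingers": 0,"travel": [-0.4,0,0],"roll": 0},{"fingers": 0,"travel": [-0.6,0,0],"roll": 0},{"fingers": 0,"travel": [-0.8,0,0],"roll": 0},{"fingers": 0,"travel": [-1.0,0,0],"roll": 0},{"fingers": 0,"travel": [-1.2,0,0],"roll": 0},{"fingers": 0,"travel": [-1.4,0,0],"roll": 0},{"fingers": 0,"travel": [-1.6,0,0],"roll": 0}]'

```text
time_s: 11.3
tcp_pos: [0.5998, -0.0392, 0.1579]
ee_rot: [[0.331, -0.944, 0.001], [-0.944, -0.331, -0.002], [0.002, -0.0, -1.0]]
wrist_force: [1.5, -5.1, -1.3]
gripper_width: 0.005
```

Request:
arm_command --rows '[{"fingers": 0,"travel": [-0.4,0,0],"roll": 0},{"fingers": 0,"travel": [-0.9,0,0],"roll": 0},{"fingers": 0,"travel": [-1.4,0,0],"roll": 0},{"fingers": 0,"travel": [-1.9,0,0],"roll": 0},{"fingers": 0,"travel": [-2.4,0,0],"roll": 0},{"fingers": 0,"travel": [-2.9,0,0],"roll": 0},{"fingers": 0,"travel": [-3.4,0,0],"roll": 0},{"fingers": 0,"travel": [-3.9,0,0],"roll": 0},{"fingers": 0,"travel": [-4.3,0,0],"roll": 0},{"fingers": 0,"travel": [-4.6,0,0],"roll": 0}]'

```text
time_s: 12.3
tcp_pos: [0.5844, 0.0044, 0.1578]
ee_rot: [[0.331, -0.944, 0.001], [-0.944, -0.331, -0.001], [0.002, -0.0, -1.0]]
wrist_force: [2.2, -4.9, -0.4]
gripper_width: 0.003
```

Request:
arm_command --rows '[{"fingers": 0,"travel": [-0.2,0,0],"roll": 0},{"fingers": 0,"travel": [-0.4,0,0],"roll": 0},{"fingers": 0,"travel": [-0.6,0,0],"roll": 0},{"fingers": 0,"travel": [-0.8,0,0],"roll": 0},{"fingers": 0,"travel": [-0.8,0,0],"roll": 0}]'

```text
time_s: 12.8
tcp_pos: [0.5817, 0.0123, 0.1578]
ee_rot: [[0.331, -0.944, 0.001], [-0.944, -0.331, -0.001], [0.001, -0.0, -1.0]]
wrist_force: [2.1, -3.9, -0.4]
gripper_width: 0.009
```

```bash
cat > gap.py <<'E'
from h import *
import sys
s=sense();y=loc(s['tcp_pos']);f=s['wrist_force'];print('tcp',y.round(4),'front',round(y[1]+.0435,4),'F along',(f[:2]@EY).round(2),s['time_s'])
p,d=save('side',sys.argv[1]+'s.png');P=cloud('side',d);l=loc(P)
q=(abs(l[:,0])<.011)&(P[:,2]>.145)&(P[:,2]<.157)&(l[:,1]>-.06)&(l[:,1]<.08)
print('side ys',np.histogram(l[q,1],np.arange(-.06,.06,.004)))
q=(abs(l[:,0])<.03)&(P[:,2]>.145)&(P[:,2]<.166)&(l[:,1]>-.06)&(l[:,1]<.08)&(abs(l[:,0])>.016)
print('plate',np.percentile(l[q,1],[5,50,95]).round(4),q.sum())
cv2.imwrite('pics/'+sys.argv[1]+'c.png',cv2.resize(p[190:290,280:400,::-1],(720,600),interpolation=cv2.INTER_CUBIC))
E
python3 gap.py g1
```

```text
tcp [-0.0004 -0.0363] front 0.0072 F along -4.35 12.8
side ys (array([ 0,  0,  0,  0,  0,  0,  0,  0,  0,  0,  0,  0,  0,  0,  0,  0,  9,
       45,  0,  0,  4, 44,  5,  6,  9,  4,  3,  4,  5]), array([-6.00000000e-02, -5.60000000e-02, -5.20000000e-02, -4.80000000e-02,
       -4.40000000e-02, -4.00000000e-02, -3.60000000e-02, -3.20000000e-02,
       -2.80000000e-02, -2.40000000e-02, -2.00000000e-02, -1.60000000e-02,
       -1.20000000e-02, -8.00000000e-03, -4.00000000e-03,  5.55111512e-17,
        4.00000000e-03,  8.00000000e-03,  1.20000000e-02,  1.60000000e-02,
        2.00000000e-02,  2.40000000e-02,  2.80000000e-02,  3.20000000e-02,
        3.60000000e-02,  4.00000000e-02,  4.40000000e-02,  4.80000000e-02,
        5.20000000e-02,  5.60000000e-02]))
plate [0.0045 0.0573 0.0722] 291
```

View pics/g1c.png

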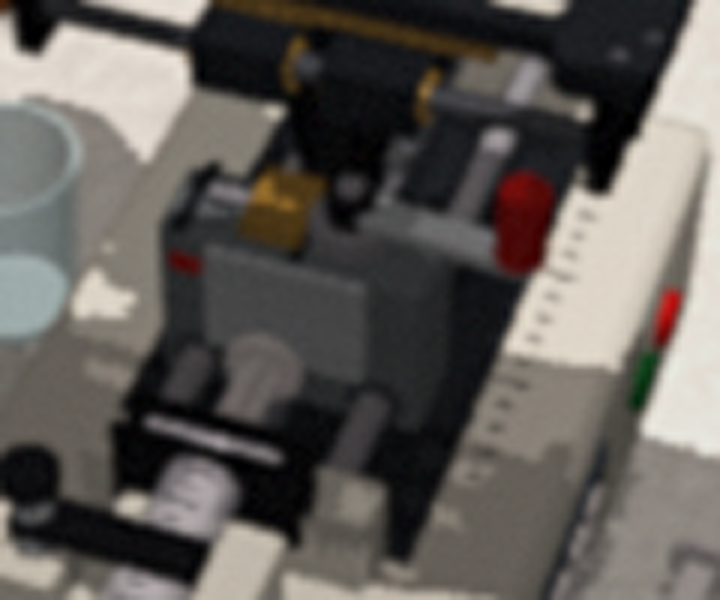

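The crop shows the plate still behind the thumb rest (265,370), with a gap of roughly 14 mm. The lever is out, with its knob at (522,220). I approach with care.

Request:
arm_command --rows '[{"fingers": 0,"travel": [-0.2,0,0],"roll": 0},{"fingers": 0,"travel": [-0.4,0,0],"roll": 0},{"fingers": 0,"travel": [-0.6,0,0],"roll": 0},{"fingers": 0,"travel": [-0.8,0,0],"roll": 0},{"fingers": 0,"travel": [-0.9,0,0],"roll": 0},{"fingers": 0,"travel": [-0.9,0,0],"roll": 0}]'

```text
time_s: 13.45
tcp_pos: [0.5786, 0.0211, 0.1578]
ee_rot: [[0.331, -0.944, 0.0], [-0.944, -0.331, -0.0], [0.0, -0.0, -1.0]]
wrist_force: [1.5, -4.2, 1.4]
gripper_width: 0.005
```

Request:
arm_command --rows '[{"fingers": 0,"travel": [-0.05,0,0],"roll": 0},{"fingers": 0,"travel": [-0.1,0,0],"roll": 0},{"fingers": 0,"travel": [-0.15,0,0],"roll": 0},{"fingers": 0,"travel": [-0.15,0,0],"roll": 0}]'

```text
time_s: 13.85
tcp_pos: [0.5781, 0.0225, 0.1578]
ee_rot: [[0.331, -0.944, 0.0], [-0.944, -0.331, -0.0], [0.0, -0.0, -1.0]]
wrist_force: [2.3, -4.7, 0.7]
gripper_width: 0.006
```

```bash
python3 gap.py g2
```

```text
tcp [-0.0005 -0.0255] front 0.018 F along -5.25 13.85
side ys (array([ 0,  0,  0,  0,  0,  0,  1,  0,  0,  0,  0,  0,  0,  0,  0,  0,  0,
        0,  0, 25, 18, 44,  6,  9,  7,  8,  5,  1,  6]), array([-6.00000000e-02, -5.60000000e-02, -5.20000000e-02, -4.80000000e-02,
       -4.40000000e-02, -4.00000000e-02, -3.60000000e-02, -3.20000000e-02,
       -2.80000000e-02, -2.40000000e-02, -2.00000000e-02, -1.60000000e-02,
       -1.20000000e-02, -8.00000000e-03, -4.00000000e-03,  5.55111512e-17,
        4.00000000e-03,  8.00000000e-03,  1.20000000e-02,  1.60000000e-02,
        2.00000000e-02,  2.40000000e-02,  2.80000000e-02,  3.20000000e-02,
        3.60000000e-02,  4.00000000e-02,  4.40000000e-02,  4.80000000e-02,
        5.20000000e-02,  5.60000000e-02]))
plate [0.0155 0.0575 0.0724] 291
```

Request:
arm_command --rows '[{"fingers": 0,"travel": [-0.05,0,0],"roll": 0},{"fingers": 0,"travel": [-0.1,0,0],"roll": 0},{"fingers": 0,"travel": [-0.1,0,0],"roll": 0}]'

```text
time_s: 14.2
tcp_pos: [0.5777, 0.0236, 0.1577]
ee_rot: [[0.331, -0.944, 0.0], [-0.944, -0.331, -0.0], [0.0, -0.0, -1.0]]
wrist_force: [1.9, -4.0, 1.7]
gripper_width: 0.006
```

Request:
arm_command --rows '[{"fingers": 0,"travel": [-0.05,0,0],"roll": 0},{"fingers": 0,"travel": [-0.05,0,0],"roll": 0},{"fingers": 0,"travel": [-0.05,0,0],"roll": 0}]'

```text
time_s: 14.5
tcp_pos: [0.5776, 0.0241, 0.1578]
ee_rot: [[0.331, -0.944, 0.0], [-0.944, -0.331, -0.0], [0.0, -0.0, -1.0]]
wrist_force: [2.1, -2.7, 2.0]
gripper_width: 0.004
```

Request:
arm_command --rows '[{"fingers": 0,"travel": [-0.05,0,0],"roll": 0},{"fingers": 0,"travel": [-0.05,0,0],"roll": 0},{"fingers": 0,"travel": [-0.05,0,0],"roll": 0}]'

```text
time_s: 14.8
tcp_pos: [0.5774, 0.0246, 0.1577]
ee_rot: [[0.331, -0.944, 0.0], [-0.944, -0.331, 0.0], [0.0, -0.0, -1.0]]
wrist_force: [2.0, -4.0, 1.4]
gripper_width: 0.006
```

Still sliding at about 5 N, so there is no contact yet.

Request:
arm_command --rows '[{"fingers": 0,"travel": [-0.05,0,0],"roll": 0},{"fingers": 0,"travel": [-0.05,0,0],"roll": 0},{"fingers": 0,"travel": [-0.05,0,0],"roll": 0}]'

```text
time_s: 15.1
tcp_pos: [0.5773, 0.0249, 0.1577]
ee_rot: [[0.331, -0.944, 0.001], [-0.944, -0.331, -0.0], [0.001, -0.0, -1.0]]
wrist_force: [1.9, -6.3, 1.6]
gripper_width: 0.007
```

Request:
arm_command --rows '[{"fingers": 0,"travel": [-0.05,0,0],"roll": 0},{"fingers": 0,"travel": [-0.05,0,0],"roll": 0},{"fingers": 0,"travel": [-0.05,0,0],"roll": 0}]'

```text
time_s: 15.4
tcp_pos: [0.5772, 0.025, 0.1578]
ee_rot: [[0.331, -0.944, 0.001], [-0.944, -0.331, -0.001], [0.001, -0.0, -1.0]]
wrist_force: [2.8, -6.6, 1.3]
gripper_width: 0.002
```

```bash
python3 gap.py g3
```

```text
tcp [-0.0005 -0.0229] front 0.0206 F along -7.19 15.4
side ys (array([ 0,  0,  0,  0,  0,  0,  1,  0,  0,  0,  0,  0,  0,  0,  0,  0,  0,
        0,  0,  0, 30, 44,  9,  8,  5,  6,  6,  1,  3]), array([-6.00000000e-02, -5.60000000e-02, -5.20000000e-02, -4.80000000e-02,
       -4.40000000e-02, -4.00000000e-02, -3.60000000e-02, -3.20000000e-02,
       -2.80000000e-02, -2.40000000e-02, -2.00000000e-02, -1.60000000e-02,
       -1.20000000e-02, -8.00000000e-03, -4.00000000e-03,  5.55111512e-17,
        4.00000000e-03,  8.00000000e-03,  1.20000000e-02,  1.60000000e-02,
        2.00000000e-02,  2.40000000e-02,  2.80000000e-02,  3.20000000e-02,
        3.60000000e-02,  4.00000000e-02,  4.40000000e-02,  4.80000000e-02,
        5.20000000e-02,  5.60000000e-02]))
plate [0.0179 0.0578 0.0723] 284
```

Request:
arm_command --rows '[{"fingers": 0,"travel": [-0.04,0,0],"roll": 0},{"fingers": 0,"travel": [-0.04,0,0],"roll": 0},{"fingers": 0,"travel": [-0.04,0,0],"roll": 0}]'

```text
time_s: 15.75
tcp_pos: [0.5772, 0.025, 0.1578]
ee_rot: [[0.331, -0.944, 0.001], [-0.944, -0.331, -0.001], [0.002, -0.0, -1.0]]
wrist_force: [3.9, -7.9, 0.7]
gripper_width: 0.005
```

Contact is confirmed: the force rose to about 8.8 N and the block no longer moves. I back off, lift, and turn for the lever.

Request:
arm_command --rows '[{"fingers": 0,"travel": [0.4,0,0],"roll": 0},{"fingers": 0,"travel": [1.2,0,0],"roll": 0},{"fingers": 0,"travel": [2.5,0,0],"roll": 0},{"fingers": 0,"travel": [4.5,0,-3],"roll": 0},{"fingers": 0,"travel": [6,0,-6],"roll": 8},{"fingers": 20,"travel": [6,0,-10],"roll": 16},{"fingers": 30,"travel": [6,0,-10.5],"roll": 24},{"fingers": 40,"travel": [6,0,-10.5],"roll": 32},{"fingers": 40,"travel": [6,0,-10.5],"roll": 40},{"fingers": 40,"travel": [6,0,-10.5],"roll": 48}]'

```text
time_s: 16.75
tcp_pos: [0.5965, -0.031, 0.2622]
ee_rot: [[-0.485, -0.874, -0.001], [-0.874, 0.485, 0.001], [-0.0, 0.001, -1.0]]
wrist_force: [-0.5, 0.3, 0.3]
gripper_width: 0.352
```

```bash
python3 gap.py g4 | grep -v ys
python3 - <<'E'
from h import *
for n in('wrist','side','top'):
    p,d=save(n,n+'6.png');P=cloud(n,d);l=loc(P)
    box=(abs(l[:,0])<.11)&(l[:,1]<.04)&(l[:,1]>-.05)
    for t,a,b in(('block',.164,.171),('knobtop',.203,.209),('knob',.19,.209)):
        q=box&(P[:,2]>a)&(P[:,2]<b)
        if q.sum()>5: print(n,t,q.sum(),np.percentile(l[q],[2,50,98],axis=0).round(4).T.tolist())
ax=np.array([-.0124,.0014])
print(tool(knob(1.65,.25,ax)),tool(knob(1.65,.2,ax)),rollto(1.65))
E
```

```text
tcp [-0.0007 -0.0821] front -0.0386 F along 0.42 16.75
        0,  0,  0, 34, 47,  6,  6,  6,  5,  6,  2,  1]), array([-6.00000000e-02, -5.60000000e-02, -5.20000000e-02, -4.80000000e-02,
       -4.40000000e-02, -4.00000000e-02, -3.60000000e-02, -3.20000000e-02,
       -2.80000000e-02, -2.40000000e-02, -2.00000000e-02, -1.60000000e-02,
       -1.20000000e-02, -8.00000000e-03, -4.00000000e-03,  5.55111512e-17,
        4.00000000e-03,  8.00000000e-03,  1.20000000e-02,  1.60000000e-02,
        2.00000000e-02,  2.40000000e-02,  2.80000000e-02,  3.20000000e-02,
        3.60000000e-02,  4.00000000e-02,  4.40000000e-02,  4.80000000e-02,
        5.20000000e-02,  5.60000000e-02]))
plate [0.0179 0.0579 0.0723] 284
wrist block 231 [[-0.0392, 0.0344, 0.0432], [-0.0114, -0.0091, -0.0014]]
wrist knobtop 135 [[-0.0709, -0.0677, -0.0631], [-0.0005, 0.002, 0.0071]]
wrist knob 380 [[-0.0709, -0.0662, -0.059], [-0.0006, 0.0009, 0.0065]]
side block 385 [[-0.0379, 0.0045, 0.043], [-0.0076, 0.0154, 0.0233]]
side knobtop 61 [[-0.0699, -0.0628, -0.0555], [0.0013, 0.0096, 0.0164]]
side knob 118 [[-0.0701, -0.0633, -0.0123], [0.0016, 0.0127, 0.0165]]
top block 28 [[-0.0403, -0.0217, 0.0358], [0.0128, 0.0177, 0.0226]]
top knobtop 60 [[-0.0726, -0.0655, -0.059], [0.0017, 0.0084, 0.0151]]
top knob 62 [[-0.0726, -0.0655, -0.0587], [0.0017, 0.0084, 0.0151]]
[-1.17 10.75  1.23] [-1.17 10.75  6.23] 46.781212596746514
```

View pics/g4c.png

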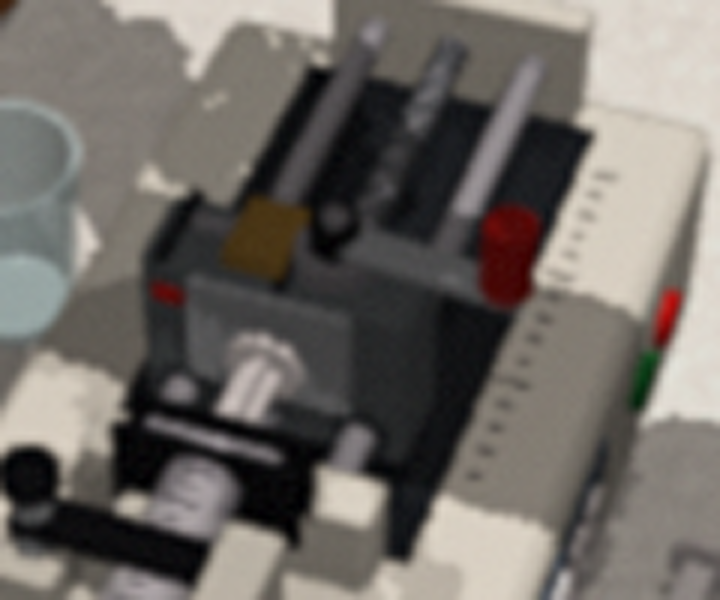

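The plate now touches the thumb rest (262,370), and the knob is at (510,255). The knob sits at pump-local (-64, 7) mm, as predicted.

Request:
arm_command --rows '[{"fingers": 40,"travel": [-0.2,2.2,0],"roll": 8},{"fingers": 40,"travel": [-0.4,4.4,0],"roll": 16},{"fingers": 40,"travel": [-0.6,6.6,0.5],"roll": 24},{"fingers": 40,"travel": [-1,8.8,1.2],"roll": 32},{"fingers": 40,"travel": [-1.2,10.8,1.2],"roll": 40},{"fingers": 40,"travel": [-1.2,10.8,1.2],"roll": 46.8},{"fingers": 40,"travel": [-1.2,10.8,1.2],"roll": 46.8},{"fingers": 40,"travel": [-1.2,10.8,3],"roll": 46.8},{"fingers": 40,"travel": [-1.2,10.8,5],"roll": 46.8},{"fingers": 40,"travel": [-1.2,10.8,6.2],"roll": 46.8}]'

```text
time_s: 17.95
tcp_pos: [0.5072, 0.0313, 0.1991]
ee_rot: [[-0.967, -0.254, -0.002], [-0.254, 0.967, -0.0], [0.002, 0.0, -1.0]]
wrist_force: [0.4, -0.4, 0.0]
gripper_width: 0.402
```

Run:
```python
from h import *
s=sense();p,d=save('wrist','w7.png');ax=np.array([-.0124,.0014])
print(s['wrist_force'].round(1),s['gripper_width'],tool(knob(1.65,.2,ax)),rollto(1.65),s['joints'].round(0))
for a in range(6,109,6):
    t=np.radians(a); print(a,round(-5.2+5.2*np.cos(t),2),round(-5.2*np.sin(t),2),end=' | ')
```

```text
[ 0.4 -0.4  0. ] 0.40219596948302716 [-0.12 -0.07 -0.26] -0.06373342763356368 [ 22.  12. -19.  -0. -59. -97.]
6 -0.03 -0.54 | 12 -0.11 -1.08 | 18 -0.25 -1.61 | 24 -0.45 -2.12 | 30 -0.7 -2.6 | 36 -0.99 -3.06 | 42 -1.34 -3.48 | 48 -1.72 -3.86 | 54 -2.14 -4.21 | 60 -2.6 -4.5 | 66 -3.08 -4.75 | 72 -3.59 -4.95 | 78 -4.12 -5.09 | 84 -4.66 -5.17 | 90 -5.2 -5.2 | 96 -5.74 -5.17 | 102 -6.28 -5.09 | 108 -6.81 -4.95 |
```

View pics/w7.png

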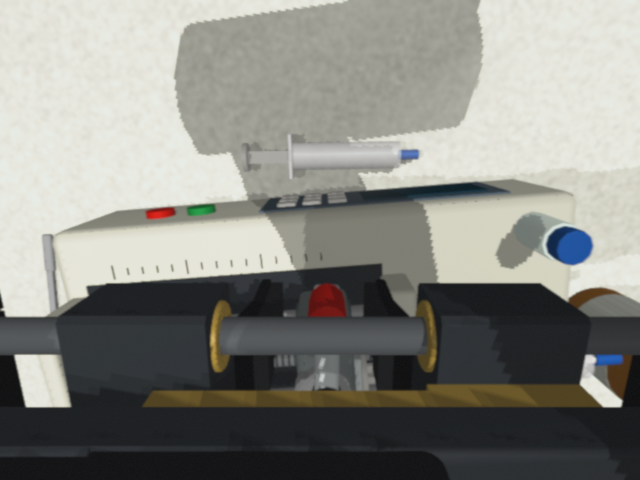

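The knob (327,300) is centred between the fingers. I swing the lever back in slow steps.

Request:
arm_command --rows '[{"fingers": 40,"travel": [-0.01,-0.36,0],"roll": -4},{"fingers": 40,"travel": [-0.05,-0.72,-0.1],"roll": -8},{"fingers": 40,"travel": [-0.11,-1.08,-0.1],"roll": -12},{"fingers": 40,"travel": [-0.2,-1.43,-0.1],"roll": -16},{"fingers": 40,"travel": [-0.31,-1.78,-0.1],"roll": -20},{"fingers": 40,"travel": [-0.45,-2.12,-0.1],"roll": -24},{"fingers": 40,"travel": [-0.61,-2.44,-0.1],"roll": -28},{"fingers": 40,"travel": [-0.79,-2.76,-0.1],"roll": -32},{"fingers": 40,"travel": [-0.99,-3.06,-0.1],"roll": -36},{"fingers": 40,"travel": [-1.22,-3.34,-0.1],"roll": -40}]'

```text
time_s: 19.0
tcp_pos: [0.5284, 0.0024, 0.202]
ee_rot: [[-0.576, -0.817, 0.001], [-0.817, 0.576, 0.001], [-0.001, -0.0, -1.0]]
wrist_force: [-0.2, 1.3, 0.2]
gripper_width: 0.399
```

Request:
arm_command --rows '[{"fingers": 40,"travel": [-0.01,-0.36,0],"roll": -4},{"fingers": 40,"travel": [-0.05,-0.72,0],"roll": -8},{"fingers": 40,"travel": [-0.11,-1.08,0],"roll": -12},{"fingers": 40,"travel": [-0.2,-1.43,0],"roll": -16},{"fingers": 40,"travel": [-0.31,-1.78,0],"roll": -20},{"fingers": 40,"travel": [-0.45,-2.12,0],"roll": -24},{"fingers": 40,"travel": [-0.61,-2.44,0],"roll": -28},{"fingers": 40,"travel": [-0.79,-2.76,0],"roll": -32},{"fingers": 40,"travel": [-0.99,-3.06,0],"roll": -36},{"fingers": 40,"travel": [-1.22,-3.34,0],"roll": -40}]'

```text
time_s: 20.0
tcp_pos: [0.5602, -0.007, 0.2015]
ee_rot: [[0.084, -0.996, -0.006], [-0.997, -0.084, 0.0], [-0.001, 0.005, -1.0]]
wrist_force: [-5.6, 2.4, 2.4]
gripper_width: 0.399
```

Run:
```python
from h import *
ax=np.array([-.0124,.0014]);th=1.65-np.radians(80)
s=sense();print(s['wrist_force'].round(1),tool(knob(th,.201,ax)),rollto(th))
for n in('top','side','wrist'):
    p,d=save(n,n+'8.png');P=cloud(n,d);l=loc(P)
    box=(abs(l[:,0])<.11)&(l[:,1]<.04)&(l[:,1]>-.07)
    for t,a,b in(('block',.164,.171),('knobtop',.203,.209)):
        q=box&(P[:,2]>a)&(P[:,2]<b)
        if q.sum()>5: print(n,t,q.sum(),np.percentile(l[q],[2,50,98],axis=0).round(4).T.tolist())
```

```text
[-5.6  2.4  2.4] [ 0.11 -0.2   0.05] 0.08849857753926833
side block 424 [[-0.0377, -0.0038, 0.0428], [-0.009, 0.0143, 0.023]]
side knobtop 102 [[-0.0524, -0.0332, 0.0007], [-0.0578, -0.0419, -0.0298]]
wrist block 1646 [[-0.0377, -0.0265, 0.0096], [-0.0109, 0.0, 0.0156]]
wrist knobtop 762 [[-0.0526, -0.0351, -0.0036], [-0.0643, -0.0499, -0.0447]]
```

Request:
arm_command --rows '[{"fingers": 40,"travel": [-0.01,-0.36,0],"roll": -4},{"fingers": 40,"travel": [-0.05,-0.72,0],"roll": -8},{"fingers": 40,"travel": [-0.11,-1.08,0],"roll": -12},{"fingers": 40,"travel": [-0.15,-1.25,0],"roll": -14},{"fingers": 40,"travel": [-0.2,-1.43,0],"roll": -14},{"fingers": 40,"travel": [-0.2,-1.43,0],"roll": -14}]'

```text
time_s: 20.75
tcp_pos: [0.5745, -0.005, 0.2014]
ee_rot: [[0.318, -0.948, -0.005], [-0.948, -0.318, -0.002], [0.0, 0.005, -1.0]]
wrist_force: [-5.2, -1.2, 2.6]
gripper_width: 0.4
```

Request:
arm_command --rows '[{"fingers": 40,"travel": [-0.03,-0.2,0],"roll": 0},{"fingers": 40,"travel": [-0.06,-0.4,0],"roll": 0},{"fingers": 40,"travel": [-0.06,-0.4,0],"roll": 0}]'

```text
time_s: 21.05
tcp_pos: [0.578, -0.0045, 0.2015]
ee_rot: [[0.318, -0.948, -0.005], [-0.948, -0.318, -0.004], [0.002, 0.006, -1.0]]
wrist_force: [-4.0, -5.6, 1.1]
gripper_width: 0.397
```

Request:
arm_command --rows '[{"fingers": 40,"travel": [-0.03,-0.2,0],"roll": 0},{"fingers": 40,"travel": [-0.06,-0.4,0],"roll": 0},{"fingers": 40,"travel": [-0.06,-0.4,0],"roll": 0}]'

```text
time_s: 21.35
tcp_pos: [0.5811, -0.0031, 0.2013]
ee_rot: [[0.317, -0.948, -0.007], [-0.948, -0.317, -0.005], [0.003, 0.008, -1.0]]
wrist_force: [-5.6, -6.8, 2.0]
gripper_width: 0.399
```

Request:
arm_command --rows '[{"fingers": 40,"travel": [0.1,-0.1,0],"roll": 0},{"fingers": 40,"travel": [0.1,-0.2,0],"roll": 0},{"fingers": 40,"travel": [0.1,-0.2,0],"roll": 0}]'

```text
time_s: 21.65
tcp_pos: [0.5844, -0.0026, 0.2014]
ee_rot: [[0.318, -0.948, -0.004], [-0.948, -0.318, -0.003], [0.002, 0.004, -1.0]]
wrist_force: [-3.2, -4.2, 0.9]
gripper_width: 0.399
```

Run:
```python
from h import *
s=sense();f=s['wrist_force'][:2];print(loc(s['tcp_pos']).round(4),'Fx,Fy pump',f@EX,f@EY)
p,d=save('wrist','w9.png');P=cloud('wrist',d);l=loc(P)
q=(P[:,2]>.19)&(P[:,2]<.209)&(abs(l[:,0])<.1)&(l[:,1]>-.08)&(l[:,1]<.0)
v=p.reshape(-1,3)[(d>0).ravel()].astype(int); q&=(v[:,0]>2*v[:,1])&(v[:,0]>70)
print('red',q.sum(),np.percentile(l[q],[2,50,98],axis=0).round(4).T.tolist())
```

```text
[-0.0028 -0.0513] Fx,Fy pump -4.3840325706457355 -2.926603497439253
red 787 [[-0.0177, -0.0107, -0.004], [-0.0557, -0.0541, -0.0505]]
```

View pics/w9.png

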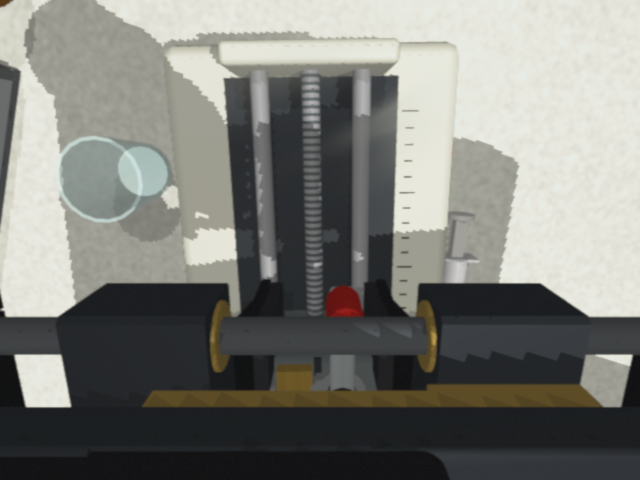

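The wrist view shows the knob (343,300) against the right (pushing) finger, with the arm nearly parallel to the screw. I press on to the stop.

Request:
arm_command --rows '[{"fingers": 40,"travel": [0.05,-0.1,0],"roll": 0},{"fingers": 40,"travel": [0.05,-0.15,0],"roll": 0},{"fingers": 40,"travel": [0.05,-0.15,0],"roll": 0}]'

```text
time_s: 22.0
tcp_pos: [0.5848, -0.0026, 0.2013]
ee_rot: [[0.317, -0.948, -0.006], [-0.948, -0.317, -0.003], [0.001, 0.007, -1.0]]
wrist_force: [-6.0, -4.4, 2.5]
gripper_width: 0.397
```

Request:
arm_command --rows '[{"fingers": 40,"travel": [0.05,-0.1,0],"roll": 0},{"fingers": 40,"travel": [0.05,-0.15,0],"roll": 0},{"fingers": 40,"travel": [0.05,-0.15,0],"roll": 0}]'

```text
time_s: 22.3
tcp_pos: [0.585, -0.0026, 0.2012]
ee_rot: [[0.317, -0.948, -0.01], [-0.948, -0.317, -0.004], [0.0, 0.01, -1.0]]
wrist_force: [-8.4, -3.1, 5.1]
gripper_width: 0.401
```

The stop is reached: the force climbs with no motion. I release and retreat.

Request:
arm_command --rows '[{"fingers": 40,"travel": [0,0.5,0],"roll": 0},{"fingers": 40,"travel": [0,1.1,0],"roll": 0},{"fingers": 40,"travel": [0,1.1,0],"roll": 0},{"fingers": 40,"travel": [0,1.1,-2],"roll": 0},{"fingers": 40,"travel": [0,1.1,-5],"roll": 0},{"fingers": 40,"travel": [4,1.1,-7],"roll": 0},{"fingers": 40,"travel": [9,1.1,-7],"roll": 0},{"fingers": 40,"travel": [14,1.1,-7],"roll": 0},{"fingers": 40,"travel": [19,1.1,-7],"roll": 0},{"fingers": 40,"travel": [22,1.1,-7],"roll": 0}]'

```text
time_s: 23.3
tcp_pos: [0.6494, -0.2159, 0.2712]
ee_rot: [[0.316, -0.949, 0.001], [-0.949, -0.316, -0.001], [0.001, -0.001, -1.0]]
wrist_force: [-0.2, 1.2, -0.0]
gripper_width: 0.402
```

```bash
python3 gap.py g9 | grep -v '\['
python3 - <<'E'
from h import *
print(sense()['wrist_force'].round(1),sense()['time_s'])
for n in('top','side'):
    p,d=save(n,n+'9.png');P=cloud(n,d);l=loc(P)
    for t,a,b,xm in(('block',.164,.171,.05),('knobtop',.203,.209,.1),('rest',.146,.157,.011)):
        q=(abs(l[:,0])<xm)&(P[:,2]>a)&(P[:,2]<b)&(l[:,1]<.032)&(l[:,1]>-.08)
        if q.sum()>5: print(n,t,q.sum(),np.percentile(l[q],[2,50,98],axis=0).round(4).T.tolist())
    if n=='side': a=p[190:290,280:400]
    else: b=p[190:290,270:390]
cv2.imwrite('pics/fin.png',cv2.resize(np.hstack([a,b])[:,:,::-1],(800,334),interpolation=cv2.INTER_CUBIC))
# rest rear edge compared with the start picture
E
```

```text
-4.40000000e-02, -4.00000000e-02, -3.60000000e-02, -3.20000000e-02,
       -2.80000000e-02, -2.40000000e-02, -2.00000000e-02, -1.60000000e-02,
       -1.20000000e-02, -8.00000000e-03, -4.00000000e-03,  5.55111512e-17,
        4.00000000e-03,  8.00000000e-03,  1.20000000e-02,  1.60000000e-02,
        2.00000000e-02,  2.40000000e-02,  2.80000000e-02,  3.20000000e-02,
        3.60000000e-02,  4.00000000e-02,  4.40000000e-02,  4.80000000e-02,
        5.20000000e-02,  5.60000000e-02]))
[ 2.5 -0.8  1.1] 23.35
top block 413 [[-0.04, 0.0, 0.0397], [-0.0103, 0.0078, 0.0223]]
top knobtop 60 [[-0.0216, -0.0145, -0.0078], [-0.055, -0.0479, -0.0412]]
top rest 26 [[-0.0094, -0.0003, 0.0095], [0.0232, 0.0255, 0.0311]]
side block 419 [[-0.0378, -0.0032, 0.043], [-0.0086, 0.0148, 0.0231]]
side knobtop 56 [[-0.019, -0.0122, -0.0061], [-0.0555, -0.0459, -0.0404]]
side rest 72 [[-0.01, 0.0011, 0.0102], [0.0209, 0.0248, 0.0308]]Traceback (most recent call last):
  File "<stdin>", line 10, in <module>
    return _nx.concatenate(arrs, 1, dtype=dtype, casting=casting)
           ~~~~~~~~~~~~~~~^^^^^^^^^^^^^^^^^^^^^^^^^^^^^^^^^^^^^^^
ValueError: all the input arrays must have same number of dimensions, but the array at index 0 has 3 dimension(s) and the array at index 1 has 1 dimension(s)
```

Run:
```python
from h import *
I=lambda f:cv2.imread('pics/'+f,0).astype(np.float32)
def ps(a,b,r0,r1,c0,c1):
    w=cv2.createHanningWindow((c1-c0,r1-r0),cv2.CV_32F); return cv2.phaseCorrelate(I(a)[r0:r1,c0:c1],I(b)[r0:r1,c0:c1],w)
print('block before/after locking',ps('side6.png','side9.png',225,262,300,342),ps('g4s.png','g9s.png',228,255,302,330))
print('repeat same',ps('g4s.png','side6.png',225,262,300,342))
c,f,T=cam('side')
def pr(w):
    q=T[:3,:3].T@(w-T[:3,3]); return q[:2]/q[2]*f+[c['cx'],c['cy']]
print('px per 5mm along y at plate',pr(wl((0.02,.021),.16)),pr(wl((0.02,.026),.16)))
p,d=save('side','side10.png'); b,_=save('top','top10.png')
cv2.imwrite('pics/fin.png',cv2.resize(np.hstack([p[190:290,280:400],b[190:290,290:410]])[:,:,::-1],(800,334),interpolation=cv2.INTER_CUBIC))
# plunger flange: start vs now (top rest y, 1D edge positions)
P=cloud('top',_);l=loc(P);q=(abs(l[:,0])<.012)&(P[:,2]>.148)&(P[:,2]<.158)&(l[:,1]<.034)&(l[:,1]>.0)
print('rest now top y',np.sort(l[q,1]).round(4)[[0,len(l[q])//2,-1]],q.sum())
```

```text
block before/after locking ((0.677013204749116, 0.037478276595724225), 0.8216566891140408) ((-0.03990130093518829, 0.14831666754147044), 0.6819823091412768)
repeat same ((0.37452969025477856, -0.01591900588667272), 0.84251441054874)
px per 5mm along y at plate [314.79174735 240.47932965] [313.71449696 242.44209984]
rest now top y [0.0232 0.0256 0.0332] 26
```

View pics/fin.png

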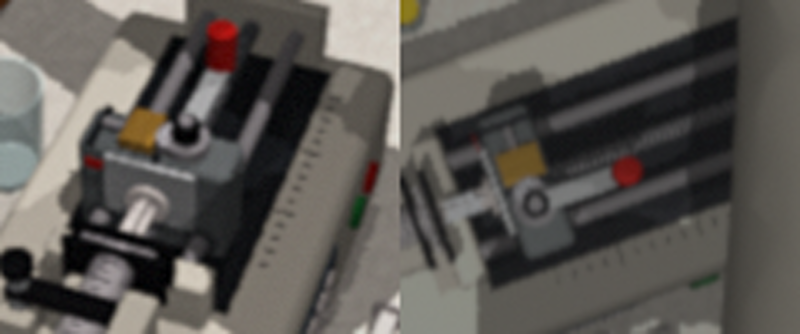

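The final view shows the lever along the screw, pointing back, and the plate against the thumb rest, with the block and plunger unmoved to within measurement. I hand the job in.

```bash
python3 -c "
from station import *
print(sense()['time_s'],finish_job())"
```

```text
the job is handed in; nothing more can be done
23.55 None
```

The job is done and handed in at 23.55 s of the 61 s allowed. No verdict was reported.

1. **Release:** I pushed the lever out until it stopped. The knob measured about 1.67 rad against the 1.65 stop. The last push slid the freed block about 4 mm forward, which showed the nut was off.
2. **Block to plunger:** I pushed the back of the block until the force rose from about 5 N sliding to about 8.8 N with no more motion. That is roughly 4 N on the plunger, below the 9 N at which it yields.
3. **Lock:** I pushed the lever back until it met a rigid stop at about 9 N, then moved the gripper clear.

**Last checks:**
- **Lever:** it stands at about 0.02 rad, within measurement of the locked stop.
- **Plate and plunger:** the plate is at the thumb rest in the last pictures. The thumb rest is where it was at the start, to within about 1–2 mm.
- **Block during locking:** image comparison puts any movement along the screw below about 0.4 mm. That check is weak, because sideways readings scattered by up to 0.7 pixel. I did not push the block again to test the lock by force.
- **Other things:** I saw no contact with them, but I did not measure their positions again at the end.

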